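Fold the stapler and stamp pad shut and pack the counter kit

TASK

Pack away the counter kit in the records room: fold the open stapler and the open stamp-pad tin fully shut, each before it goes into the case, and set each down gently, upright and fully home in its own bay of the aluminium case (either way round). When both are in, close the case lid all the way. Leave the mug, pen cup, tape dispenser and date stamp where they stand.

Things in the scene. Friction and masses are not known exactly. Their poses are not given: they have to be found in the camera images.
- stapler: Desk stapler, 0.32 kg, loose. Origin: centre of underside; x forward (hinge at the rear, -x), z up. Black base plate 148 x 38 x 9 mm; dark frame above it 26 mm wide, x -72 to 68, heights 24 to 38 mm. Red cover 24 mm wide, shut at heights 40 to 58 mm. Lift it at its middle, where it balances, by the frame (fingertips 20 to 30 mm above its underside); held by the cover alone it opens.
- stapler_cover (a joint): Red top cover of the stapler. 0 = shut, grows as its front swings up (1.57 upright, stop 1.6). Hinge axis along the stapler's y at x = -60 mm, height 39.5 mm. The cover reaches 135 mm from the hinge; its outer (top) face lies 18 mm off the hinge plane (13 mm over the last 30 mm). It stays where left; about 0.5 N at its end swings it.
- pad: Stamp-pad tin, blue painted steel, 0.19 kg, loose. Origin: centre of underside; x along its long side, z up; hinge along the rear long edge (-y). Base 106 x 62 x 12 mm with a violet ink pad; 106 x 62 x 20 mm when shut. Shut, it is picked up across its 62 mm width at x = 0, fingers low enough to hold base and lid.
- pad_lid (a joint): Lid of the tin. 0 = shut, grows as it opens (1.57 upright, stop 1.9, leaning back to -y). Hinge axis along the tin's x at y = -31 mm, height 12 mm. The lid is 106 mm wide, reaches 62 mm from the hinge, outer face 8 mm off the hinge plane. It stays where left; about 0.3 N at its edge swings it.
- case: Aluminium kit case, fixed, dark moulded insert. Origin: centre of underside; x along its length, z up, lid hinge along the -y long side. Base half 262 x 208 mm, walls 4 mm, rim at 38 mm; floor at 4 mm, insert top at 21 mm. A stamp and two staple boxes (up to 28 mm high) lie in its other pockets. 72 mm high when shut.
- stapler_bay (a point): Centre of the floor (4 mm above the table) of the stapler's bay in the case; axes as the case's. The bay is 158 mm along x by 48 mm along y and 17 mm deep; it is the long narrow one, away from the lid hinge.
- pad_bay (a point): Centre of the floor (4 mm above the table) of the tin's bay; axes as the case's. The bay is 116 mm along x by 70 mm along y, 17 mm deep, beside the lid hinge; at the middle of both long sides a finger scoop, 44 mm along x and 26 mm along y, goes down to the floor.
- case_lid (a joint): Lid of the case, open at the start. 0 = shut, grows as it opens (1.57 upright, stop 1.85, leaning back to the case's -y). Hinge axis along the case's x at y = -104 mm, height 38 mm. A shell 262 x 208 x 34 mm: outer face 34 mm off the hinge plane, free edge 208 mm from the hinge. The stiff hinge holds it at any angle; about 2 N on the outer face near the free edge swings it.
- mug: White mug, 80 mm across, 90 mm high, handle at its +y. Origin: centre of its underside. Leave it alone.
- pen_cup: Dark pen cup, 76 mm across, 100 mm high, with pens up to 175 mm high. Origin: centre of its underside. Leave it alone.
- tape_dispenser: Black tape dispenser, 150 (its x) x 60 x 86 mm. Origin: centre of its underside. Leave it alone.
- date_stamp: Self-inking date stamp, black with a green handle, 40 x 32 x 83 mm high. Origin: centre of its underside. Leave it alone.
Not all that is in view belongs to the job. Leave any brown, orange or yellow look-alike of the pad alone.

How it is judged:
By the outcome, as a careful person would: the job done as asked, in the order asked, and still so for the second after the job is handed in, with the robot touching nothing.
It also fails if it takes over 72 s, if anything falls off the work surface, if the arm or the gripper's body presses on something with over 40 N, if the wrist force passes 120 N, or if a joint passes its speed limit or range.

ROBOT

A 6-joint arm with a two-finger parallel gripper is mounted at the origin on the work surface. World frame = base frame: x ahead of the robot, y to its left, z up, the work surface at z = 0. Lengths are in mm, angles in rad, forces in N, time in s.
With the tool pointing down it reaches from about 275 to 750 mm from the base axis. Payload 10.2 kg.
Tool frame: the origin (TCP) lies on the centre line of the jaws, within the pads' length; the fingertips stand 19 mm ahead of it and the grasp point (between the pads) is the TCP; z points along the fingers, y is the line along which they close (so a half turn about z gives the same grasp; the last joint's range is limited). The gripper opens to 85 mm and grips with 20 to 120 N. Pads are 22 mm wide; open, the fingers measure 114 mm over their backs; the gripper's body (76 mm by 85 mm) begins 54 mm behind the grasp point. The pads swing forward as they close: fully open they stand 13 mm farther back than shut.
Start: joints at [1.012, 0.313, 1.498, -0, 1.331, -0.223], TCP at [173.013, 495.679, 218.494] pointing down, gripper open.
Joint ranges: [-2.94, 2.94], [-0.97, 2.17], [0.19, 2.56], [-1.23, 4.37], [0.02, 3.11], [-2.88, 2.88]. Speed limits (rad/s): [2.39, 2.39, 3.01, 3.14, 3.14, 3.14].

INTERFACE

Orientations are given as a unit quaternion [w, x, y, z].
In Python, from rig import sense, capture, finish_job, regions_of, mark_of gives the robot as it stands.
- The arm moves only by the tool jog_arm, never from a script. Its argument "series" is text: rows parted by semicolons, each of 7 numbers parted by spaces: the shift along the tool's x, y, z in units of 0.4 m (1.0 is 0.4 m), then the turn, a rotation vector about the tool's x, y, z in units of pi/2 rad (1.0 is pi/2 rad), then the opening, from -1 (shut) to 1 (fully open). A call has 1 to 20 rows; each row is the pose to reach, as a shift and turn from the pose commanded when the call began, along the tool's axes at that moment; what a row does not reach only later rows make up. A row lasts 1/8 s, in which the tool goes at most 62.5 mm and 10.7 degrees, less where a joint would pass 70% of its speed; a pose out of reach is approached as far as the arm can. A call with a number of a shift or a turn outside -1 to 1 is refused whole. A call with a gripper value outside its range is refused whole. The fingers move at their own pace and stop on an object; "grip_force" is the grip in N (left out, the last holds). Time passes only in rows, so rows that repeat a pose let the fingers close. It gives the time, the measured TCP pose, the force, the opening and the grip force at its end, in the units of the state.
- sense(): the state, without advancing time (a new reading comes with each control period).
- capture(name): name is "scene" or "top" or "wrist"; returns a dict with "img" (400x640x3 uint8, red, green, blue), "intrinsics" (3x3 intrinsics, pixels), "R" (3x3) and "t" (3): a world point X has camera coordinates R X + t. Camera axes: x right, y down, z forward; pixel columns grow to the right and rows downward; lengths in mm; the calibration is good to about 2 mm. A picture is of the moment at which its call begins. There is no depth.
- finish_job(): hands the job in; it is judged then, once.
Trained networks look in a picture, given as the dict that the camera call returned (one of the last four; its "shot" number tells which), for a name from the list of things; names that differ only in an ending like _2 or _b are one class to them, and where a whole thing is asked for, a point or a joint stands for the part that bears it (a point fixed in the world has none). Each returns a list of dicts, best first, with "confidence" (0 to 1); they miss things now and then, are a little off and sometimes report something else, mostly with a low value. They report only what shows in the picture. A call takes as long as a camera call. They do not tell look-alikes from the thing itself.
- regions_of(label, picture): "region" (400x640 bool, what is visible of it) and "point" ([row, column] in pixels, amid what is visible of it).
- mark_of(label, picture): "point" ([row, column] in pixels: a listed point, or the origin of a listed thing).
The state is a dict: "time_s": time; "joints": joint angles; "dq": joint speeds; "tau": joint torques, N m; "eef_pos": TCP position; "ee_rot": TCP orientation; "force": force on the tool from outside, world axes, zero at the start; "wrist_torque": the same for the moment, N m; "grip_width": opening from 0.0 (shut) to 1.0 (fully open); "grip_force": force on a finger pad.
Only numpy, scipy, OpenCV 4.12 (cv2) and the standard library are available. Lean on these libraries where they do the work, as an engineer would, in place of code of your own. Each camera call takes 0.05 s, during which the arm holds its last target. There are 200 camera calls.

## Working session

There is one attempt and no reset: what is moved stays moved. The work goes in short steps, Python scripts to look and compute and a tool call to move; the robot and the scene stay as the last step left them, time stands still between calls to the robot, and variables do not carry over. Pictures are saved under pics/ and viewed, at most 10 in all, crops included, and the job is handed in when it is done.

Besides the shell and the picture viewer there is one more tool, called after "Call:" by a JSON object that holds its "name" and its "arguments", one argument or row to a line. jog_arm: Moves the arm, as the interface text tells. Shifts and turns lie within -1 to 1; 1 stands for 0.4 m of shift or pi/2 rad of turn. Its arguments: {"type":"object","properties":{"series":{"type":"string"},"grip_force":{"type":"number"}},"required":["series"]}

```bash
ls; mkdir -p pics; python3 - <<'E'
from rig import *
import cv2,numpy as np
s=sense();print(s)
for n in("scene","top"):
    c=capture(n);cv2.imwrite(f"pics/{n}0.png",c["img"][:,:,::-1]);print(n,c["intrinsics"],c["R"],c["t"])
    for l in("stapler","pad","case","stapler_bay","pad_bay","mug","pen_cup","tape_dispenser","date_stamp"):
        print(l,[(np.round(m["point"]),round(m["confidence"],2)) for m in mark_of(l,c)[:3]])
E
```

```text
pics
{'time_s': 0.0, 'joints': array([ 1.01161705e+00,  3.13456002e-01,  1.49845294e+00,  1.21561128e-05,
        1.33099163e+00, -2.23410965e-01]), 'dq': array([ 0.00036021, -0.00116549, -0.00135331, -0.00168028,  0.00187516,
       -0.0007824 ]), 'tau': array([-2.37495202e-03, -4.12262893e+01, -2.59735715e+01, -3.71856750e-04,
        4.25237522e-03, -6.06643584e-05]), 'eef_pos': array([172.84822632, 495.43759431, 217.92604735]), 'ee_rot': array([-2.54867744e-04,  1.67098019e-01,  9.85940071e-01, -6.02278614e-04]), 'force': array([-0.07000832,  1.02217798, -0.3936168 ]), 'wrist_torque': array([ 0.01584966, -0.00533473,  0.02148544]), 'grip_force': 0.0, 'grip_width': 1.0004322156331755}
scene [[456.70760187   0.         313.61825026]
 [  0.         456.70760187 196.9664337 ]
 [  0.           0.           1.        ]] [[-0.52516491  0.85088519  0.01400749]
 [ 0.49273284  0.31745176 -0.81020906]
 [-0.69384159 -0.41859142 -0.58597361]] [ 194.91893523 -235.83819233 1749.04120396]
stapler [(array([216., 333.]), 0.76)]
pad [(array([213., 424.]), 0.89), (array([242., 398.]), 0.87), (array(
[... 377 characters left out ...]
        370.25966697 194.54726205]
 [  0.           0.           1.        ]] [[ 0.00299704 -0.99996853 -0.0073449 ]
 [-0.99886696 -0.00264473 -0.04751634]
 [ 0.04749541  0.00747898 -0.99884346]] [  97.20314524  504.95714351 1138.68180116]
stapler [(array([195., 305.]), 0.92)]
pad [(array([196., 184.]), 0.83), (array([275., 269.]), 0.79), (array([244., 182.]), 0.7)]
case [(array([186., 421.]), 0.8), (array([200., 236.]), 0.35), (array([109., 326.]), 0.18)]
stapler_bay []
pad_bay [(array([177., 428.]), 0.81)]
mug [(array([229., 354.]), 0.85)]
pen_cup [(array([128., 256.]), 0.72), (array([204., 276.]), 0.49)]
tape_dispenser [(array([108., 326.]), 0.75)]
date_stamp [(array([202., 273.]), 0.48)]
```

View pics/scene0.png

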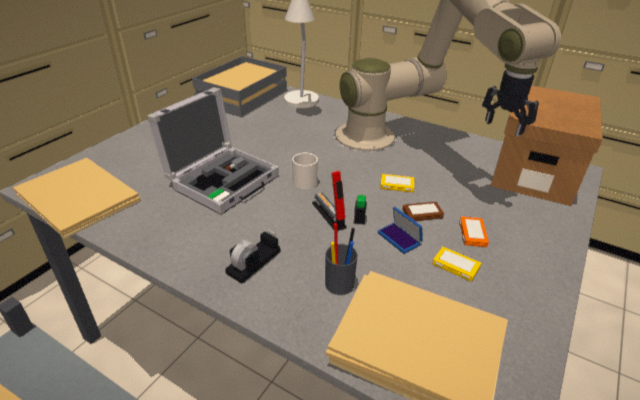

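View pics/top0.png

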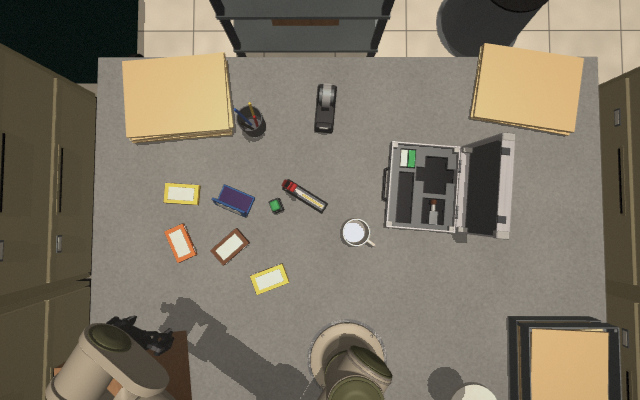

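The scene shows the case (225,180) open, its lid to the far left, the stapler (330,205) with its red cover upright, the blue tin (402,232) open, and look-alikes around. In the top view: tin (200,234), stapler (195,304), case (187,424), lid hinge on its right (world -y).

```bash
cat > h.py <<'E'
from rig import *
import cv2,numpy as np
from scipy.spatial.transform import Rotation as Ro
from scipy.optimize import least_squares
def ray(c,rc,z):
    "world point at height z seen at [row,col]"
    d=c["R"].T@np.linalg.solve(c["intrinsics"],[rc[1],rc[0],1.]);o=-c["R"].T@c["t"]
    return o+d*(z-o[2])/d[2]
def proj(c,X):
    p=(np.atleast_2d(X)@c["R"].T+c["t"])@c["intrinsics"].T
    return p[:,:2]/p[:,2:]          # col,row
def tool():
    s=sense();q=s["ee_rot"];return s["eef_pos"],Ro.from_quat([q[1],q[2],q[3],q[0]])
def down(yaw,tilt=0):
    "tool down, tool y axis along world angle yaw; tilt about tool y"
    y=np.array([np.cos(yaw),np.sin(yaw),0]);z=np.array([0,0,-1.])
    return Ro.from_matrix(np.c_[np.cross(y,z),y,z])*Ro.from_rotvec([0,tilt,0])
def jog(pos,rot=None,p0=None,r0=None):
    "jog numbers to reach pose from the present (or given) pose"
    p,r=tool()
    p=p if p0 is None else np.array(p0,float);r=r if r0 is None else r0
    rot=r if rot is None else rot
    return np.round(np.r_[r.inv().apply(np.array(pos)-p)/400,(r.inv()*rot).as_rotvec()/(np.pi/2)],4)
E
python3 - <<'E'
from h import *
c=capture("top")
for n,rc,z in(("stapler",(195,305),0),("staplerfront",(210,326),9),("staplerrear",(182,284),9),("pad",(200,234),6),("case",(186,424),20),("mug",(229,354),0),("pencup",(128,256),0),("tape",(108,326),0),("date",(202,273),0),("case tl",(142,391),38),("bl",(228,388),38),("br",(233,460),38),("tr",(146,463),38)):print(n,ray(c,rc,z).round())
w=capture("wrist");p,r=tool()
print(w["intrinsics"],r.inv().apply(-w["R"].T@w["t"]-p),(w["R"]@r.as_matrix()).round(3))
print((tool()[1].as_matrix()).round(3))
for yaw in (0,np.pi/2,np.pi):print(jog([500,60,330],down(yaw)))
E
```

```text
stapler [504. 129.   0.]
staplerfront [457.  63.   9.]
staplerrear [544. 195.   9.]
pad [487. 351.   6.]
case [ 532. -239.   20.]
mug [398. -25.   0.]
pencup [716. 285.   0.]
tape [781.  63.   0.]
date [481. 230.   0.]
case tl [ 665. -134.   38.]
bl [ 403. -124.   38.]
br [ 389. -340.   38.]
tr [ 653. -354.   38.]
[[325.83713451   0.         312.20978711]
 [  0.         325.83713451 197.70992935]
 [  0.           0.           1.        ]] [  82.42325834   -0.49685321 -155.31327362] [[ 0.001  1.    -0.   ]
 [-0.948  0.001 -0.317]
 [-0.317  0.     0.948]]
[[-0.944  0.329  0.   ]
 [ 0.329  0.944  0.   ]
 [ 0.     0.    -1.   ]]
[-1.1307 -0.759  -0.2787  0.     -0.      0.7862]
[-1.1307 -0.759  -0.2787  0.      0.     -0.2138]
[-1.1307 -0.759  -0.2787  0.      0.     -1.2138]
```

Call:
{"name": "jog_arm", "arguments": {
  "series": "-1 -0.38 -0.1 0 0 0 1;-1 -0.38 -0.1 0 0 0 1;-1 -0.38 -0.1 0 0 0 1;-1 -0.38 -0.1 0 0 0 1;-1 -0.38 -0.1 0 0 0 1;-1 -0.38 -0.1 0 0 0 1;-1 -0.38 -0.1 0 0 0 1"
}}

```text
time_s: 1.98
eef_pos: [502.1, 218.6, 258.8]
ee_rot: [0.0, 0.167, 0.986, 0.0]
force: [1.4, 1.3, -0.6]
grip_width: 1.0
grip_force: 0.0
```

Call:
{"name": "jog_arm", "arguments": {
  "series": "-0.16 0 0 0 0 0 1;-0.16 0 0 0 0 0 1;-0.16 0 0 0 0 0 1;-0.16 0 0 0 0 0 1"
}}

```text
time_s: 2.48
eef_pos: [560.1, 200.1, 259.1]
ee_rot: [0.0, 0.166, 0.986, 0.0]
force: [-0.2, -0.4, 0.0]
grip_width: 0.998
grip_force: 0.0
```

```bash
python3 - <<'E'
from h import *
print(tool()[0])
w=capture("wrist");np.savez("w1.npz",**{k:w[k] for k in("img","R","t","intrinsics")})
cv2.imwrite("pics/w1.png",cv2.resize(w["img"][:,:,::-1],(800,500),interpolation=cv2.INTER_CUBIC))
for l in("stapler","pad"):print(l,[(np.round(m["point"]),ray(w,m["point"],0).round(),round(m["confidence"],2)) for m in mark_of(l,w)[:3]])
E
```

```text
[560.1109453  200.09480481 259.11459557]
stapler [(array([127., 243.]), array([497., 130.,   0.]), 0.85)]
pad [(array([ 61., 408.]), array([489., 343.,   0.]), 0.92), (array([ 24., 555.]), array([507., 511.,   0.]), 0.87)]
```

View pics/w1.png

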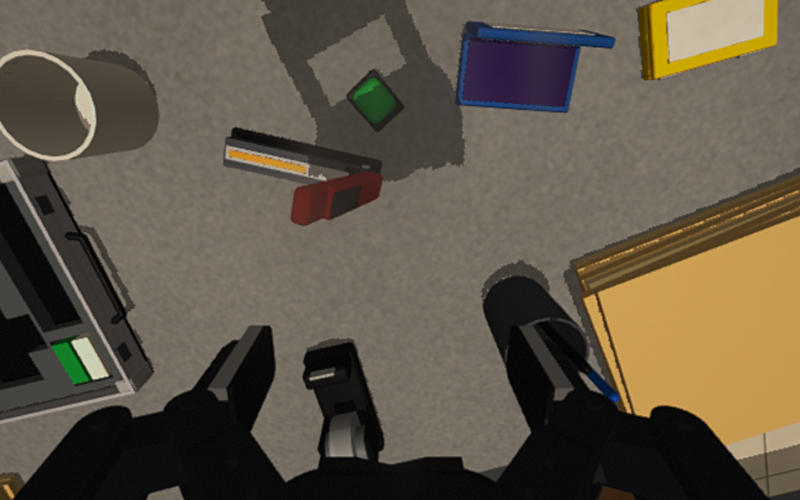

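The wrist view (800-wide scale) shows the stapler with its front at (228,150), its hinge end near (380,168) and its cover upright. The tin is at (515,75) with its hinge and lid along its upper edge (y≈35).

```bash
cat >> h.py <<'E'
from scipy.optimize import minimize
B=lambda x0,x1,y0,y1,z0,z1:np.array([[x,y,z] for x in(x0,x1) for y in(y0,y1) for z in(z0,z1)],float)
def parts(kind,p):
    x,y,yaw,a=p
    if kind=="stapler":
        L=Ro.from_euler("y",-a).apply(B(0,135,-12,12,.5,16))+[-60,0,39.5]
        bs=[B(-74,74,-19,19,0,9),B(-72,68,-13,13,9,38),L]
    elif kind=="pad":
        bs=[B(-53,53,-31,31,0,12),Ro.from_euler("x",a).apply(B(-53,53,0,62,0,8))+[0,-31,12]]
    else:
        bs=[B(-131,131,-104,104,0,38),Ro.from_euler("x",a).apply(B(-131,131,0,208,0,34))+[0,-104,38]]
    R=Ro.from_euler("z",yaw)
    return [R.apply(b)+[x,y,0] for b in bs]
def sil(c,bs):
    m=np.zeros((1600,2560),np.uint8)
    for b in bs:cv2.fillConvexPoly(m,cv2.convexHull(np.round(proj(c,b)*4+1.5).astype(np.int32)),1)
    return cv2.resize(m.astype(np.float32),(640,400),interpolation=cv2.INTER_AREA)
def fit(kind,obs,p0):
    "obs: list of (picture, mask)"
    def f(q):
        p=q*[1,1,.01,.02];t=0
        for c,m in obs:
            s=sil(c,parts(kind,p));t+=1-np.minimum(s,m).sum()/np.maximum(s,m).sum()
        return t/len(obs)
    q0=np.array(p0)/[1,1,.01,.02]
    for st in(12,4):
        r=minimize(f,q0,method="Nelder-Mead",options=dict(initial_simplex=np.vstack([q0]+[q0+st*e for e in np.eye(4)]),maxfev=250));q0=r.x
    return q0*[1,1,.01,.02],r.fun
def pick(c,l,near):
    "mask of the detection whose point lies nearest"
    v=[r for r in regions_of(l,c) if r["confidence"]>.3]
    return min(v,key=lambda r:np.hypot(*(np.array(r["point"])-near)))["region"].astype(np.float32)
E
python3 - <<'E'
from h import *
w=capture("wrist");t=capture("top");s=capture("scene")
im=w["img"].copy();ti=t["img"].copy()
for k,p0,nw,nt,ns in(("stapler",(500,130,-2.15,1.5),(130,250),(195,304),(205,335)),("pad",(489,345,-2.8,1.6),(61,412),(200,234),(232,402)),("case",(527,-238,0,1.6),None,(187,424),(180,225))):
    M={}
    for n,c,a in(("w",w,nw),("t",t,nt),("s",s,ns)):
        if a is not None:
            try:M[n]=(c,pick(c,k,a));print(k,n,M[n][1].sum())
            except Exception as e:print(k,n,e)
    for sub in({"w"},{"t","s"},{"w","t","s"}):
        o=[M[n] for n in M if n in sub]
        if not o: continue
        p,f=fit(k,o,p0);print(k,sorted(sub),p.round(3),round(f,3))
        if k!="case" and sub=={"w"} or k=="case":best=p
    for b in parts(k,best):
        for c,i in((w,im),(t,ti)):cv2.polylines(i,[cv2.convexHull(np.round(proj(c,b)).astype(np.int32))],True,(0,255,0),1)
cv2.imwrite("pics/fit1.png",np.vstack([cv2.resize(im[0:200,160:520,::-1],(720,400),interpolation=0)[:400],cv2.resize(ti[130:245,370:530,::-1],(720,517),interpolation=0)[:200*2]])[:800])
a=cv2.resize(im[0:190,160:520,::-1],(568,300),interpolation=0);b=cv2.resize(ti[130:245,370:530,::-1],(417,300),interpolation=0)
o=np.zeros((600,568,3),np.uint8);o[:300]=a;o[300:,:417]=b;cv2.imwrite("pics/fit1.png",o)
E
```

```text
stapler w 5445.0
stapler t 341.0
stapler s 958.0
stapler ['w'] [501.071 132.132  -2.113   1.293] 0.045
stapler ['s', 't'] [499.626 128.297  -2.127   1.343] 0.289
stapler ['s', 't', 'w'] [500.616 130.818  -2.121   1.303] 0.212
pad w 6679.0
pad t 665.0
pad s 1212.0
pad ['w'] [488.669 347.142  -1.971   1.317] 0.025
pad ['s', 't'] [489.916 348.785  -1.98    1.306] 0.519
pad ['s', 't', 'w'] [488.904 347.641  -1.969   1.31 ] 0.356
case t 11706.0
case s 9174.0
case ['s', 't'] [ 5.30413e+02 -2.28641e+02 -8.20000e-02  1.70600e+00] 0.023
case ['s', 't', 'w'] [ 5.30413e+02 -2.28641e+02 -8.20000e-02  1.70600e+00] 0.023
```

View pics/fit1.png

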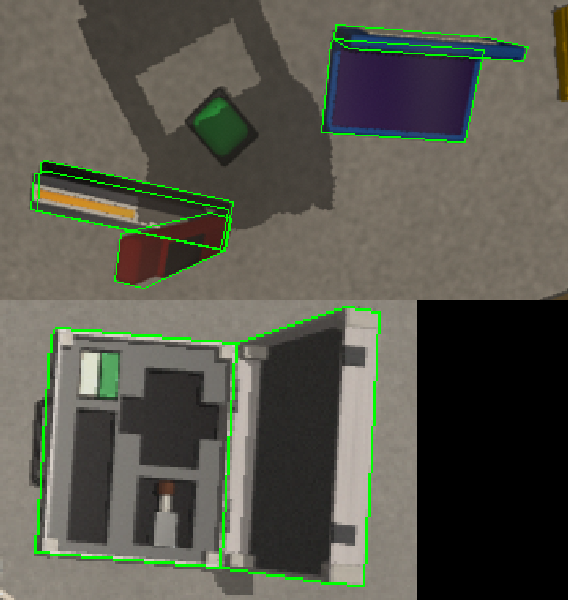

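The green outlines lie on the stapler, tin and case, so the fits are good. Next I shut the stapler cover with closed fingertips from behind.

```bash
cat > poses.py <<'E'
import numpy as np
ST=(501.0,132.0,-2.113,1.30); PAD=(488.7,347.2,-1.971,1.317); CASE=(530.4,-228.6,-0.082,1.706)
def at(p,x,y,z):
    c,s=np.cos(p[2]),np.sin(p[2]);return np.array([p[0]+c*x-s*y,p[1]+s*x+c*y,z])
E
python3 - <<'E'
from h import *;from poses import *
r=down(ST[2]+np.pi/2);P0=at(ST,-78,0,175)
print(jog(at(ST,-78,0,259),r),jog(P0,r))
for a in(1.25,1.1,.9,.7,.5,.35,.2,.1,.05):
    s,n=122,13
    x=-60+s*np.cos(a)-n*np.sin(a)-11;z=39.5+s*np.sin(a)+n*np.cos(a)+19
    print(a,jog(at(ST,x,0,z),r,P0,r)[:3])
E
```

```text
[ 0.0463 -0.0174 -0.0013 -0.     -0.      1.1314] [ 0.0463 -0.0174  0.2087 -0.     -0.      1.1314]
1.25 [-0.0828 -0.     -0.0084]
1.1 [-0.1269 -0.      0.0047]
0.9 [-0.1816 -0.      0.0321]
0.7 [-0.2298 -0.      0.0699]
0.5 [-0.2696 -0.      0.1165]
0.35 [-0.2929 -0.      0.1561]
0.2 [-0.31   -0.      0.1988]
0.1 [-0.3177 -0.      0.2285]
0.05 [-0.3205 -0.      0.2435]
```

Call:
{"name": "jog_arm", "arguments": {
  "series": "0.046 -0.017 0 0 0 0.9 -1;0.046 -0.017 0 0 0 0.9 -1;0.046 -0.017 0 0 0 0.9 -1;0.046 -0.017 0 0 0 0.9 -1;0.046 -0.017 0 0 0 0.9 -1;0.046 -0.017 0 0 0 0.9 -1;0.046 -0.017 0 0 0 0.9 -1;0.046 -0.017 0 0 0 0.9 -1"
}}

```text
time_s: 4.18
eef_pos: [541.4, 198.9, 258.5]
ee_rot: [0.0, 0.769, 0.64, 0.0]
force: [0.7, 0.4, 0.5]
grip_width: 0.002
grip_force: 0.0
```

Call:
{"name": "jog_arm", "arguments": {
  "series": "0 0 0 0 0 0.2314 -1;0 0 0 0 0 0.2314 -1;0 0 0.1 0 0 0.2314 -1;0 0 0.209 0 0 0.2314 -1;0 0 0.209 0 0 0.2314 -1;0 0 0.209 0 0 0.2314 -1"
}}

```text
time_s: 4.92
eef_pos: [542.2, 199.1, 176.9]
ee_rot: [0.0, 0.871, 0.492, 0.001]
force: [1.5, -0.0, 0.0]
grip_width: 0.002
grip_force: 0.0
```

```bash
python3 - <<'E'
from h import *;from poses import *
s=sense();print(s["time_s"],s["eef_pos"],s["joints"],s["force"],s["grip_width"]);print(jog(at(ST,-78,0,175),down(ST[2]+np.pi/2)))
E
```

```text
4.925 [542.24326358 199.05195674 176.86949622] [ 1.49095760e-01  4.59750099e-01  1.39731711e+00 -1.29994103e-05
  1.28178589e+00  6.91268502e-01] [ 1.52431758 -0.01697716  0.0055835 ] 0.0023044966819393757
[-0.0018 -0.0018  0.0047  0.0013 -0.0011  0.    ]
```

Call:
{"name": "jog_arm", "arguments": {
  "series": "-0.06 -0.002 -0.004 0 0 0 -1;-0.085 -0.002 -0.004 0 0 0 -1;-0.129 -0.002 0.009 0 0 0 -1;-0.156 -0.002 0.022 0 0 0 -1;-0.183 -0.002 0.037 0 0 0 -1;-0.207 -0.002 0.054 0 0 0 -1;-0.231 -0.002 0.074 0 0 0 -1;-0.252 -0.002 0.096 0 0 0 -1;-0.271 -0.002 0.121 0 0 0 -1;-0.294 -0.002 0.16 0 0 0 -1;-0.304 -0.002 0.182 0 0 0 -1;-0.312 -0.002 0.203 0 0 0 -1;-0.319 -0.002 0.23 0 0 0 -1;-0.319 -0.002 0.242 0 0 0 -1;-0.319 -0.002 0.242 0 0 0 -1"
}}

```text
time_s: 6.8
eef_pos: [474.8, 90.1, 77.9]
ee_rot: [-0.0, 0.871, 0.492, -0.0]
force: [-1.3, 0.2, 0.1]
grip_width: -0.006
grip_force: 0.0
```

```bash
python3 - <<'E'
from h import *;from poses import *
p=tool()[0];print(p,sense()["force"],jog(at(ST,35,0,76.5),down(ST[2]+np.pi/2)))
E
```

```text
[474.84461468  90.10719519  77.85986843] [-1.29906406  0.17739218  0.13815664] [ 0.036   0.002   0.0034 -0.0002  0.0001  0.    ]
```

Call:
{"name": "jog_arm", "arguments": {
  "series": "0.036 0.002 -0.002 0 0 0 -1;0.036 0.002 0.001 0 0 0 -1;0.036 0.002 0.003 0 0 0 -1;0.036 0.002 0.005 0 0 0 -1;0.036 0.002 0.006 0 0 0 -1"
}}

```text
time_s: 7.42
eef_pos: [482.9, 101.8, 75.7]
ee_rot: [0.0, 0.871, 0.492, -0.0]
force: [0.5, 0.1, -0.5]
grip_width: 0.002
grip_force: 0.0
```

Call:
{"name": "jog_arm", "arguments": {
  "series": "0 0 0.003 0 0 0 -1;0 0 0.005 0 0 0 -1;0 0 0.007 0 0 0 -1;0 0 0.007 0 0 0 -1"
}}

```text
time_s: 7.92
eef_pos: [483.0, 101.9, 72.8]
ee_rot: [-0.0, 0.871, 0.492, -0.0]
force: [0.2, -0.5, 0.7]
grip_width: 0.002
grip_force: 0.0
```

```bash
python3 - <<'E'
from h import *;from poses import *
s=sense();print(s["eef_pos"],s["force"])
w=capture("wrist");t=capture("scene")
print([(r["point"],r["confidence"],r["region"].sum()) for r in regions_of("stapler",w)])
o=np.zeros((600,640,3),np.uint8);o[:400]=w["img"];o[400:]=cv2.resize(t["img"][150:275,260:460],(320,200)).repeat(2,1) if 0 else cv2.copyMakeBorder(cv2.resize(t["img"][160:260,270:430],(320,200)),0,0,0,320,0)
cv2.imwrite("pics/a.png",o[:,:,::-1])
E
```

```text
[482.9737776  101.92657595  72.84775987] [ 0.18943066 -0.53069387  0.65241261]
[([144.8, 318.1], 0.85, np.int64(19307))]
```

View pics/a.png

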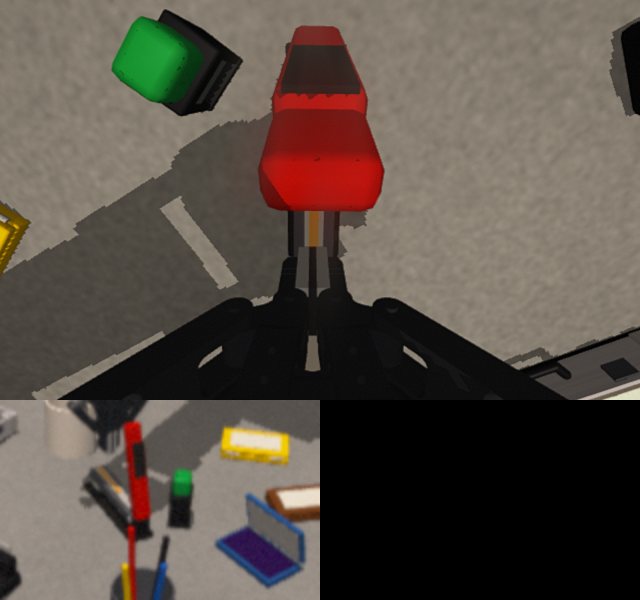

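The cover is still standing at about 1.3 rad: red from row 30 to row 210 in the wrist view. The fingers passed over it, so the fingertips must be higher than I assumed. I'll move to a clear spot and measure the tip height.

Call:
{"name": "jog_arm", "arguments": {
  "series": "0 0.15 0 0 0 0 -1;0 0.27 0 0 0 0 -1;0 0.27 0 0 0 0 -1;0 0.27 0 0 0 0 -1"
}}

```text
time_s: 8.57
eef_pos: [574.9, 46.5, 72.5]
ee_rot: [-0.0, 0.871, 0.492, -0.0]
force: [-0.3, -0.2, -0.4]
grip_width: 0.002
grip_force: 0.0
```

```bash
python3 - <<'E'
from h import *
p,r=tool();print(p);s=capture("scene");w=capture("wrist")
T=[p+r.apply([x,0,z]) for z in(-17,0,19) for x in(0,)]
a=s["img"].copy();q=proj(s,T);print(q.round())
x,y=q[1].astype(int);y0,x0=max(y-50,0),x-60
a=cv2.resize(a[y0:y0+100,x0:x0+120],(720,600),interpolation=cv2.INTER_CUBIC)
for u in q:cv2.drawMarker(a,(int((u[0]-x0)*6),int((u[1]-y0)*6)),(0,255,0),0,14,1)
cv2.imwrite("pics/tip.png",a[:,:,::-1])
E
```

```text
[574.87477579  46.49681552  72.54093175]
[[290. 193.]
 [290. 198.]
 [290. 204.]]
```

View pics/tip.png

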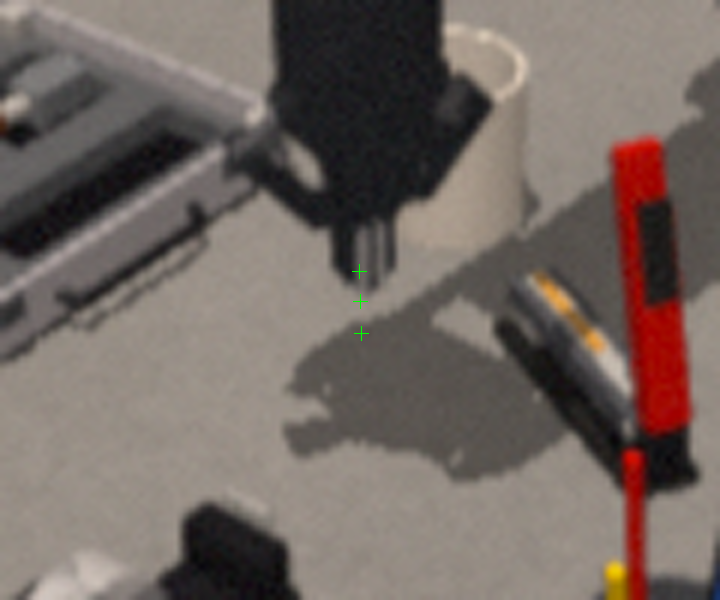

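The marks at tool z = -17, 0 and 19 against the seen tip (362,288) show the tip about 12 to 17 mm *behind* the reported TCP, not 19 mm ahead. I'll check by touching the table.

Call:
{"name": "jog_arm", "arguments": {
  "series": "0 0 0.08 0 0 0 -1;0 0 0.13 0 0 0 -1;0 0 0.16 0 0 0 -1;0 0 0.175 0 0 0 -1;0 0 0.175 0 0 0 -1"
}}

```text
time_s: 9.3
eef_pos: [575.5, 46.3, 3.1]
ee_rot: [0.0, 0.871, 0.492, 0.0]
force: [-0.1, 0.2, -0.1]
grip_width: -0.001
grip_force: 0.0
```

Call:
{"name": "jog_arm", "arguments": {
  "series": "0 0 0.008 0 0 0 -1;0 0 0.015 0 0 0 -1;0 0 0.018 0 0 0 -1"
}}

```text
time_s: 9.68
eef_pos: [575.5, 46.2, -4.4]
ee_rot: [-0.0, 0.871, 0.492, -0.0]
force: [-0.1, 0.3, -0.1]
grip_width: 0.002
grip_force: 0.0
```

Call:
{"name": "jog_arm", "arguments": {
  "series": "0 0 0.006 0 0 0 -1;0 0 0.011 0 0 0 -1;0 0 0.011 0 0 0 -1"
}}

```text
time_s: 10.05
eef_pos: [575.4, 46.2, -8.9]
ee_rot: [-0.0, 0.871, 0.492, -0.0]
force: [0.5, 0.3, 0.6]
grip_width: -0.001
grip_force: 0.0
```

Call:
{"name": "jog_arm", "arguments": {
  "series": "0 0 0.004 0 0 0 -1;0 0 0.008 0 0 0 -1;0 0 0.008 0 0 0 -1"
}}

```text
time_s: 10.42
eef_pos: [575.4, 46.2, -12.0]
ee_rot: [-0.0, 0.871, 0.492, -0.0]
force: [-0.1, 0.4, -0.9]
grip_width: -0.001
grip_force: 0.0
```

Call:
{"name": "jog_arm", "arguments": {
  "series": "0 0 0.004 0 0 0 -1;0 0 0.006 0 0 0 -1;0 0 0.006 0 0 0 -1"
}}

```text
time_s: 10.8
eef_pos: [575.7, 46.2, -12.8]
ee_rot: [0.0, 0.871, 0.492, 0.0]
force: [-6.3, 1.2, 16.3]
grip_width: -0.001
grip_force: 7.7
```

Call:
{"name": "jog_arm", "arguments": {
  "series": "0 0 -0.1 0 0 0 -1;0 0 -0.25 0 0 0 -1;0.12 0 -0.392 0 0 0 -1;0.283 0 -0.392 0 0 0 -1;0.283 -0.1 -0.392 0 0 0 -1;0.283 -0.267 -0.392 0 0 0 -1;0.283 -0.267 -0.392 0 0 0 -1;0.283 -0.267 -0.392 0 0 0 -1;0.283 -0.267 -0.392 0 0 0 -1"
}}

```text
time_s: 11.92
eef_pos: [543.4, 197.6, 142.5]
ee_rot: [0.0, 0.871, 0.491, 0.0]
force: [-0.4, -0.3, 0.4]
grip_width: 0.0
grip_force: 0.0
```

```bash
cat >> poses.py <<'E'
TIP=12.3   # shut fingertips stand this far above reported eef z (touch test); 13 mm more when open
E
python3 - <<'E'
from h import *;from poses import *
r=down(ST[2]+np.pi/2);print(tool()[0],jog(at(ST,-78,0,158-TIP),r))
for a in(1.25,1.1,1.,.9,.8,.7,.6,.5,.4,.3,.2,.1,.03):
    s,n=118,13
    x=-60+s*np.cos(a)-n*np.sin(a)-11;z=39.5+s*np.sin(a)+n*np.cos(a)-TIP
    print(a,jog(at(ST,x,0,z),r)[:3])
print(jog(at(ST,25,0,57-TIP),r))
E
```

```text
[543.39580967 197.58622967 142.53265766] [-0.0001 -0.0062 -0.0079  0.0004 -0.0002 -0.0007]
1.25 [-0.0798 -0.0061 -0.0019]
1.1 [-0.1225 -0.006   0.0106]
1.0 [-0.1497 -0.006   0.0225]
0.9 [-0.1756 -0.006   0.037 ]
0.8 [-0.1999 -0.006   0.054 ]
0.7 [-0.2224 -0.006   0.0734]
0.6 [-0.2428 -0.006   0.0949]
0.5 [-0.261  -0.006   0.1183]
0.4 [-0.2767 -0.006   0.1434]
0.3 [-0.2899 -0.006   0.17  ]
0.2 [-0.3004 -0.006   0.1978]
0.1 [-0.308  -0.006   0.2264]
0.03 [-0.3116 -0.006   0.2469]
[-2.577e-01 -6.000e-03  2.445e-01  4.000e-04 -2.000e-04 -7.000e-04]
```

Call:
{"name": "jog_arm", "arguments": {
  "series": "-0.06 -0.006 -0.002 0 0 0 -1;-0.085 -0.006 -0.001 0 0 0 -1;-0.1225 -0.006 0.011 0 0 0 -1;-0.15 -0.006 0.023 0 0 0 -1;-0.176 -0.006 0.037 0 0 0 -1;-0.2 -0.006 0.054 0 0 0 -1;-0.222 -0.006 0.073 0 0 0 -1;-0.243 -0.006 0.095 0 0 0 -1;-0.261 -0.006 0.118 0 0 0 -1;-0.277 -0.006 0.143 0 0 0 -1;-0.29 -0.006 0.17 0 0 0 -1;-0.3 -0.006 0.198 0 0 0 -1;-0.308 -0.006 0.22 0 0 0 -1;-0.3 -0.006 0.212 0 0 0 -1;-0.258 -0.006 0.21 0 0 0 -1;-0.258 -0.006 0.225 0 0 0 -1;-0.258 -0.006 0.235 0 0 0 -1;-0.258 -0.006 0.24 0 0 0 -1;-0.258 -0.006 0.24 0 0 0 -1"
}}

```text
time_s: 14.3
eef_pos: [487.0, 111.0, 46.3]
ee_rot: [-0.0, 0.871, 0.492, -0.0]
force: [-0.5, -0.5, 0.3]
grip_width: -0.002
grip_force: 0.0
```

Call:
{"name": "jog_arm", "arguments": {
  "series": "0 0 0.002 0 0 0 -1;0 0 0.004 0 0 0 -1;0 0 0.004 0 0 0 -1"
}}

```text
time_s: 14.68
eef_pos: [487.1, 111.1, 44.9]
ee_rot: [-0.0, 0.871, 0.492, 0.0]
force: [0.1, -0.4, 0.5]
grip_width: 0.0
grip_force: 0.0
```

Call:
{"name": "jog_arm", "arguments": {
  "series": "0 0 0.003 0 0 0 -1;0 0 0.004 0 0 0 -1"
}}

```text
time_s: 14.92
eef_pos: [487.3, 111.1, 44.4]
ee_rot: [0.0, 0.871, 0.492, 0.0]
force: [-5.8, -1.9, 17.3]
grip_width: 0.004
grip_force: 8.1
```

```bash
python3 - <<'E'
from h import *;from poses import *
t=capture("top");s=capture("scene")
o=[]
for c,n in((t,(195,304)),(s,(215,333))):
    m=pick(c,"stapler",n);o.append((c,m));print(m.sum())
    i=c["img"].astype(int);red=(i[...,0]>110)&(i[...,1]<50)&(i[...,2]<50);rr=np.argwhere(red);rr=rr[np.hypot(*(rr-n).T)<45];print("red",len(rr),rr.min(0),rr.max(0))
for a in(0,.1,.3,1.3):print(a,[fit and (1-np.minimum(sil(c,parts("stapler",(*ST[:3],a))),m).sum()/np.maximum(sil(c,parts("stapler",(*ST[:3],a))),m).sum()).round(3) for c,m in o])
E
```

```text
Traceback (most recent call last):
  File "h.py", line 55, in pick
    return min(v,key=lambda r:np.hypot(*(np.array(r["point"])-near)))["region"].astype(np.float32)
           ~~~^^^^^^^^^^^^^^^^^^^^^^^^^^^^^^^^^^^^^^^^^^^^^^^^^^^^^^^
ValueError: min() iterable argument is empty
```

Call:
{"name": "jog_arm", "arguments": {
  "series": "0 0 -0.1 0 0 0 1;-0.1 0 -0.25 0 0 0 1;-0.1 0 -0.25 0 0 0 1;-0.1 0 -0.25 0 0 0 1;-0.1 0 -0.25 0 0 0 1"
}}

```text
time_s: 15.7
eef_pos: [466.0, 77.3, 142.0]
ee_rot: [-0.001, 0.871, 0.492, -0.001]
force: [-0.4, -0.7, 0.6]
grip_width: 1.001
grip_force: 0.0
```

```bash
python3 - <<'E'
from h import *;from poses import *
w=capture("wrist");m=pick(w,"stapler",(100,312));print(tool()[0],m.sum(),np.argwhere(m).min(0),np.argwhere(m).max(0))
p,f=fit("stapler",[(w,m)],(*ST[:3],.1));print(p.round(3),f)
im=w["img"].copy()
for b in parts("stapler",p):cv2.polylines(im,[cv2.convexHull(np.round(proj(w,b)).astype(np.int32))],True,(0,255,0),1)
cv2.imwrite("pics/st2.png",im[:,:,::-1])
r=down(p[2]+np.pi/2)
print(jog(at(p,0,0,100),r),jog(at(p,0,0,0),r))
E
```

```text
[466.11868125  77.28925504 142.11758125] 8595.0 [  7 294] [207 341]
[ 5.00893e+02  1.30158e+02 -2.12200e+00 -8.40000e-02] 0.02151542901992798
[ 0.1582  0.0066  0.1051 -0.0013  0.0006  0.0062] [ 0.1584  0.0071  0.3551 -0.0013  0.0006  0.0062]
```

View pics/st2.png

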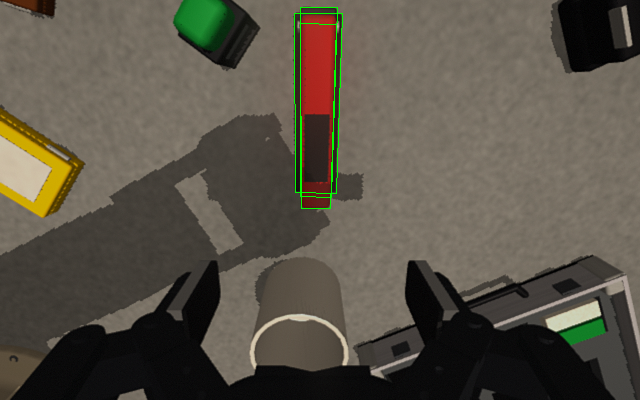

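The fitted outline sits on the shut stapler (rows 10 to 207, col 318), with the cover flat. Next I grasp the frame at its middle.

Call:
{"name": "jog_arm", "arguments": {
  "series": "0.158 0.007 0.1 0 0 0.006 1;0.158 0.007 0.1 0 0 0.006 1;0.158 0.007 0.2 0 0 0.006 1;0.158 0.007 0.28 0 0 0.006 1;0.158 0.007 0.33 0 0 0.006 1;0.158 0.007 0.33 0 0 0.006 1;0.158 0.007 0.33 0 0 0.006 -1;0.158 0.007 0.33 0 0 0.006 -1;0.158 0.007 0.33 0 0 0.006 -1;0.158 0.007 0.33 0 0 0.006 -1;0.158 0.007 0.33 0 0 0.006 -1;0.158 0.007 0.33 0 0 0.006 -1",
  "grip_force": 40
}}

```text
time_s: 17.3
eef_pos: [501.9, 129.5, 11.9]
ee_rot: [0.0, 0.873, 0.488, 0.0]
force: [-1.4, -0.2, 6.2]
grip_width: 0.291
grip_force: 41.1
```

Call:
{"name": "jog_arm", "arguments": {
  "series": "0 0 -0.03 0 0 0 -1;0 0 -0.07 0 0 0 -1;0 0 -0.14 0 0 0 -1;0 0 -0.24 0 0 0 -1;0 0 -0.345 0 0 0 -1;-0.2 0.085 -0.345 0 0 0.15 -1;-0.4 0.17 -0.345 0 0 0.26 -1;-0.5 0.21 -0.345 0 0 0.37 -1;-0.6 0.255 -0.345 0 0 0.48 -1;-0.7 0.3 -0.345 0 0 0.59 -1;-0.8 0.34 -0.345 0 0 0.7017 -1;-0.8 0.34 -0.345 0 0 0.7017 -1;-0.8 0.34 -0.345 0 0 0.7017 -1"
}}

```text
time_s: 18.92
eef_pos: [449.5, -213.8, 149.7]
ee_rot: [-0.0, 0.999, -0.041, 0.0]
force: [-0.2, 0.7, -2.6]
grip_width: 0.292
grip_force: 40.3
```

```bash
python3 - <<'E'
from h import *;from poses import *
w=capture("wrist");t=capture("top");print(tool()[0],sense()["grip_width"])
for n,c in(("w",w),("t",t)):
  for l in("stapler_bay","pad_bay","case"):
    for m in mark_of(l,c)[:2]:
        X=ray(c,m["point"],0 if l=="case" else 4);d=X[:2]-CASE[:2];cs,sn=np.cos(CASE[2]),np.sin(CASE[2])
        print(n,l,np.round(m["point"]),X.round(1),"case",np.round([cs*d[0]+sn*d[1],-sn*d[0]+cs*d[1]],1),round(m["confidence"],2))
m=pick(w,"stapler",(250,312));print(m.sum())
im=w["img"].copy()
for b in [parts("case",CASE)[0]]:cv2.polylines(im,[cv2.convexHull(np.round(proj(w,b[b[:,2]>30])).astype(np.int32))],True,(0,255,0),1)
cv2.imwrite("pics/case.png",im[:,:,::-1])
E
```

```text
[ 449.74450918 -213.28663136  149.60405841] 0.2939489981117402
w stapler_bay [132. 268.] [ 495.5 -176.9    4. ] case [-39.   48.6] 0.84
w pad_bay [ 38. 370.] [ 566.4 -272.1    4. ] case [ 39.5 -40.4] 0.85
w case [ 86. 324.] [ 531.3 -231.5    0. ] case [ 1.1 -2.9] 0.81
t stapler_bay [197. 404.] [ 496.9 -180.8    4. ] case [-37.3  44.9] 0.61
t pad_bay [177. 432.] [ 560.4 -270.1    4. ] case [ 33.3 -38.9] 0.76
t case [188. 421.] [ 525.8 -235.6    0. ] case [-4.  -7.3] 0.69
17850.0
```

View pics/case.png

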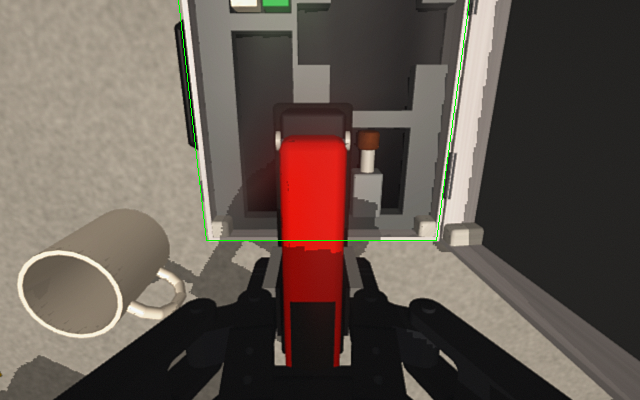

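The wrist view shows the stapler held level and shut. The bay's upper edges (z = 21 mm) run (31,233)–(31,298) at the top and down to (213,246) at the lower left.

```bash
python3 - <<'E'
from h import *;from poses import *
w=capture("wrist");cs,sn=np.cos(CASE[2]),np.sin(CASE[2])
for n,rc in dict(TL=(31,233),TR=(31,298),BL=(213,246),rimBL=(240,207),rimBR=(240,437)).items():
    z=38 if "rim" in n else 21
    X=ray(w,rc,z);d=X[:2]-CASE[:2];print(n,X.round(1),np.round([cs*d[0]+sn*d[1],-sn*d[0]+cs*d[1]],1))
g=cv2.cvtColor(w["img"],cv2.COLOR_RGB2GRAY);print(g[60,180:310]);print(g[180:225,262])
m=pick(w,"stapler",(250,312));print([np.flatnonzero(m[r])[[0,-1]] for r in(110,120,130)],np.argwhere(m).min(0))
p,r=tool();print(p,proj(w,[p+r.apply([74,y,10+12]) for y in(-19,0,19)]))
E
```

```text
TL [ 577.9 -162.5   21. ] [41.9 69.8]
TR [ 573.7 -213.3   21. ] [41.9 18.8]
BL [ 425.5 -150.3   21. ] [-110.9   69.4]
rimBL [ 408.8 -115.7   38. ] [-130.5  102.6]
rimBR [ 391.9 -322.5   38. ] [-130.4 -105. ]
[ 32  56  58  30  19   9  19 113 218 236 231 235 224 144  70  72  76  77
  74  79 102 126 126 124 125 123 124 126 126 126 127 126 127 128 128 128
 128 128 129 130 129 130 130 131 131 131 133 132 132 133 134 136 118  43
  36  40  39  42  50  51  51  51  52  53  54  55  55  56  56  56  59  59
  58  59  60  60  61  61  62  62  63  63  65  63  63  65  64  65  64  64
  65  64  63  64  64  64  64  64  63  62  63  64  63  61  64  63  61  61
  61  61  59  69 109 150 149 149 137  84  55  61  64  65  64  63  64  64
  65  66  65  63]
[40 41 40 41 39 39 37 37 37 35 35 34 34 33 32 34 32 32 33 31 31 31 29 27
 30 29 27 27 25 23 23 32 46 47 47 46 45 47 58 63 61 60 60 62 61]
[array([273, 352]), array([274, 352]), array([274, 351])] [102 273]
[ 449.64020858 -214.12732643  149.31813922] [[275.67455219 102.2703367 ]
 [312.02467205 102.31258665]
 [348.3733234  102.35483489]]
```

```bash
python3 - <<'E'
from h import *;from poses import *
r=down(CASE[2]-np.pi/2);print(jog(at(CASE,-37,46.8,16),r),jog(at(CASE,-37,46.8,60),r))
E
```

```text
[ 0.1116 -0.0976  0.3333 -0.      0.     -0.0005] [ 0.1116 -0.0976  0.2233 -0.      0.     -0.0005]
```

Call:
{"name": "jog_arm", "arguments": {
  "series": "0.05 -0.05 0 0 0 0 -1;0.1116 -0.0976 0.05 0 0 0 -1;0.1116 -0.0976 0.12 0 0 0 -1;0.1116 -0.0976 0.2 0 0 0 -1;0.1116 -0.0976 0.22 0 0 0 -1;0.1116 -0.0976 0.25 0 0 0 -1;0.1116 -0.0976 0.275 0 0 0 -1;0.1116 -0.0976 0.295 0 0 0 -1;0.1116 -0.0976 0.31 0 0 0 -1;0.1116 -0.0976 0.32 0 0 0 -1;0.1116 -0.0976 0.327 0 0 0 -1;0.1116 -0.0976 0.327 0 0 0 -1"
}}

```text
time_s: 20.98
eef_pos: [497.3, -179.1, 18.4]
ee_rot: [-0.0, 0.999, -0.042, -0.0]
force: [0.9, 0.3, -2.6]
grip_width: 0.29
grip_force: 40.3
```

Call:
{"name": "jog_arm", "arguments": {
  "series": "0 0 0.003 0 0 0 -1;0 0 0.005 0 0 0 -1;0 0 0.005 0 0 0 -1"
}}

```text
time_s: 21.35
eef_pos: [497.3, -179.0, 16.5]
ee_rot: [0.0, 0.999, -0.042, -0.0]
force: [0.3, 0.6, -4.0]
grip_width: 0.295
grip_force: 40.3
```

Call:
{"name": "jog_arm", "arguments": {
  "series": "0 0 0.002 0 0 0 -1;0 0 0.003 0 0 0 -1;0 0 0.003 0 0 0 -1"
}}

```text
time_s: 21.72
eef_pos: [497.4, -179.1, 15.9]
ee_rot: [0.0, 0.999, -0.041, 0.0]
force: [-2.9, 2.4, 5.9]
grip_width: 0.293
grip_force: 41.4
```

Call:
{"name": "jog_arm", "arguments": {
  "series": "0 0 0 0 0 0 0.1;0 0 0 0 0 0 0.1;0 0 0 0 0 0 0.1;0 0 -0.04 0 0 0 0.1;0 0 -0.15 0 0 0 0.1;0 0 -0.3 0 0 0 0.1;-0.02 -0.15 -0.335 0 0 0 -1;-0.04 -0.3 -0.335 0 0 -0.1 -1;-0.06 -0.45 -0.335 0 0 -0.2 -1;-0.08 -0.6 -0.335 0 0 -0.3 -1;-0.1 -0.692 -0.335 0 0 -0.4 -1;-0.1 -0.692 -0.335 0 0 -0.4 -1"
}}

```text
time_s: 23.22
eef_pos: [480.1, 102.2, 150.4]
ee_rot: [0.0, 0.962, 0.271, 0.001]
force: [0.3, -1.0, 0.5]
grip_width: 0.001
grip_force: 0.0
```

```bash
python3 - <<'E'
from h import *;from poses import *
r=down(PAD[2]+np.pi/2);print(tool()[0],sense()["joints"].round(2),jog(at(PAD,0,-66,150),r),jog(at(PAD,0,-66,64-TIP),r))
P=at(PAD,0,-66,64-TIP)
for a in(1.25,1.1,.9,.7,.5,.35,.2,.1,.03):
    y=-31+52*np.cos(a)-8*np.sin(a)-8;z=12+52*np.sin(a)+8*np.cos(a)-TIP
    print(a,jog(at(PAD,0,y,z),r,P,r)[:3])
E
```

```text
[480.05232675 102.1507239  150.3560071 ] [-0.03  0.3   1.7   0.    1.14  0.99] [ 2.425e-01 -6.453e-01  8.000e-04  5.000e-04 -5.000e-04 -3.952e-01] [ 2.423e-01 -6.454e-01  2.466e-01  5.000e-04 -5.000e-04 -3.952e-01]
1.25 [-0.      0.0895  0.0003]
1.1 [-0.      0.1086  0.0051]
0.9 [0.     0.1326 0.0157]
0.7 [-0.     0.154  0.031]
0.5 [-0.      0.172   0.0501]
0.35 [-0.      0.1828  0.0666]
0.2 [-0.      0.1909  0.0846]
0.1 [-0.      0.1949  0.0971]
0.03 [-0.      0.1968  0.1061]
```

Call:
{"name": "jog_arm", "arguments": {
  "series": "0.06 -0.16 0 0 0 -0.1 -1;0.12 -0.32 0 0 0 -0.2 -1;0.18 -0.48 0 0 0 -0.3 -1;0.242 -0.645 0 0 0 -0.395 -1;0.242 -0.645 0.05 0 0 -0.395 -1;0.242 -0.645 0.15 0 0 -0.395 -1;0.242 -0.645 0.247 0 0 -0.395 -1;0.242 -0.645 0.247 0 0 -0.395 -1;0.242 -0.645 0.247 0 0 -0.395 -1"
}}

```text
time_s: 24.35
eef_pos: [430.7, 370.9, 52.5]
ee_rot: [0.0, 0.835, 0.55, 0.001]
force: [0.8, 0.2, 0.1]
grip_width: -0.004
grip_force: 0.0
```

```bash
python3 - <<'E'
from h import *;from poses import *
r=down(PAD[2]+np.pi/2);s=sense();print(s["eef_pos"],s["force"],jog(at(PAD,0,-66,64-TIP),r))
E
```

```text
[430.67149819 370.94564371  52.46414064] [0.78993219 0.21538034 0.0529028 ] [ 0.0018 -0.0083  0.0019  0.0011 -0.0013 -0.0039]
```

Call:
{"name": "jog_arm", "arguments": {
  "series": "0 0.05 0.002 0 0 0 -1;0 0.08 0.002 0 0 0 -1;0 0.1 0.007 0 0 0 -1;0 0.113 0.012 0 0 0 -1;0 0.125 0.018 0 0 0 -1;0 0.136 0.025 0 0 0 -1;0 0.146 0.033 0 0 0 -1;0 0.155 0.042 0 0 0 -1;0 0.164 0.052 0 0 0 -1;0 0.175 0.068 0 0 0 -1;0 0.183 0.086 0 0 0 -1;0 0.187 0.099 0 0 0 -1;0 0.189 0.106 0 0 0 -1;0 0.189 0.109 0 0 0 -1;0 0.189 0.11 0 0 0 -1"
}}

```text
time_s: 26.22
eef_pos: [498.9, 341.1, 7.0]
ee_rot: [0.0, 0.835, 0.551, 0.0]
force: [-1.7, -3.0, 6.5]
grip_width: 0.0
grip_force: 3.1
```

Call:
{"name": "jog_arm", "arguments": {
  "series": "0 0 -0.1 0 0 0 1;-0.1 0 -0.25 0 0 0 1;-0.2 0 -0.3 0 0 0 1;-0.2 0 -0.3 0 0 0 1;-0.2 0 -0.3 0 0 0 1"
}}

```text
time_s: 26.85
eef_pos: [467.4, 267.9, 126.2]
ee_rot: [-0.0, 0.835, 0.55, 0.0]
force: [-0.0, -0.3, -0.1]
grip_width: 0.998
grip_force: 0.0
```

```bash
python3 - <<'E'
from h import *;from poses import *
w=capture("wrist");m=pick(w,"pad",(100,300));print(tool()[0],m.sum(),np.argwhere(m).min(0),np.argwhere(m).max(0))
p,f=fit("pad",[(w,m)],(*PAD[:3],.1));print(p.round(3),f)
im=w["img"].copy()
for b in parts("pad",p):cv2.polylines(im,[cv2.convexHull(np.round(proj(w,b)).astype(np.int32))],True,(0,255,0),1)
cv2.imwrite("pics/pad2.png",im[:,:,::-1])
r=down(p[2]+np.pi/2)
print(jog(at(p,0,0,100),r),jog(at(p,0,0,0),r))
E
```

```text
[467.22690848 268.15226542 125.56505997] 11908.0 [  9 254] [156 341]
[ 4.88807e+02  3.47529e+02 -1.97600e+00 -5.40000e-02] 0.020765066146850586
[ 0.2037 -0.0284  0.0638 -0.0007  0.0005  0.0007] [ 0.2039 -0.0281  0.3138 -0.0007  0.0005  0.0007]
```

View pics/pad2.png

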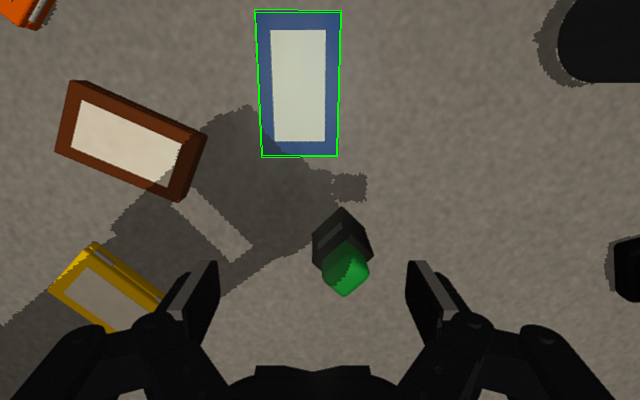

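The tin is shut and outlined at rows 9–156, cols 254–341. Next I grasp it across its width.

Call:
{"name": "jog_arm", "arguments": {
  "series": "0.1 -0.02 0 0 0 0 1;0.204 -0.028 0.06 0 0 0 1;0.204 -0.028 0.12 0 0 0 1;0.204 -0.028 0.22 0 0 0 1;0.204 -0.028 0.3 0 0 0 1;0.204 -0.028 0.335 0 0 0 1;0.204 -0.028 0.35 0 0 0 1;0.204 -0.028 0.35 0 0 0 1;0.204 -0.028 0.35 0 0 0 -1;0.204 -0.028 0.35 0 0 0 -1;0.204 -0.028 0.35 0 0 0 -1;0.204 -0.028 0.35 0 0 0 -1;0.204 -0.028 0.35 0 0 0 -1",
  "grip_force": 40
}}

```text
time_s: 28.58
eef_pos: [489.8, 347.3, -12.3]
ee_rot: [0.0, 0.835, 0.55, 0.001]
force: [-1.1, -0.4, 6.4]
grip_width: 0.715
grip_force: 44.0
```

```bash
python3 - <<'E'
from h import *;from poses import *
s=sense();p,r=tool();print(p,s["force"],s["grip_width"],s["joints"].round(2));print(jog([500,40,150],down(-1.0)))
E
```

```text
[489.77971606 347.29573332 -12.32252163] [-1.12414829 -0.42087196  6.36030198] 0.7153661023600474 [0.42 0.74 1.48 0.   0.92 0.83]
[-6.954e-01  3.267e-01 -4.064e-01  5.000e-04 -1.100e-03  3.787e-01]
```

Call:
{"name": "jog_arm", "arguments": {
  "series": "0 0 -0.03 0 0 0 -1;0 0 -0.08 0 0 0 -1;0 0 -0.18 0 0 0 -1;0 0 -0.3 0 0 0 -1;-0.1 0.047 -0.406 0 0 0.06 -1;-0.22 0.103 -0.406 0 0 0.12 -1;-0.34 0.16 -0.406 0 0 0.18 -1;-0.46 0.216 -0.406 0 0 0.25 -1;-0.58 0.272 -0.406 0 0 0.31 -1;-0.695 0.327 -0.406 0 0 0.379 -1;-0.695 0.327 -0.406 0 0 0.379 -1"
}}

```text
time_s: 29.95
eef_pos: [499.9, 37.2, 149.5]
ee_rot: [0.0, 0.96, 0.279, 0.0]
force: [-0.1, 0.4, -1.7]
grip_width: 0.716
grip_force: 44.5
```

```bash
python3 - <<'E'
from h import *;from poses import *
s=sense();p,r=tool();print(p,s["grip_width"],s["grip_force"],s["force"]);print(jog(at(CASE,-50,-40,150),down(CASE[2]-np.pi/2)))
E
```

```text
[499.93119624  37.20707484 149.48443695] 0.7160380250019236 44.49165344238281 [-0.08301578  0.41195247 -1.71662642]
[-4.516e-01  6.064e-01 -1.000e-03  4.000e-04 -3.000e-04  4.120e-01]
```

Call:
{"name": "jog_arm", "arguments": {
  "series": "-0.08 0.1 0 0 0 0.07 -1;-0.16 0.21 0 0 0 0.14 -1;-0.24 0.32 0 0 0 0.21 -1;-0.32 0.43 0 0 0 0.29 -1;-0.4 0.54 0 0 0 0.36 -1;-0.45 0.606 0 0 0 0.412 -1;-0.45 0.606 0 0 0 0.412 -1;-0.45 0.606 0 0 0 0.412 -1"
}}

```text
time_s: 30.95
eef_pos: [479.5, -260.0, 149.0]
ee_rot: [-0.0, 0.999, -0.037, -0.0]
force: [-0.3, 0.5, -1.5]
grip_width: 0.714
grip_force: 44.6
```

```bash
python3 - <<'E'
from h import *;from poses import *
w=capture("wrist");p,r=tool();print(p);cs,sn=np.cos(CASE[2]),np.sin(CASE[2])
for l in("pad_bay","stapler_bay"):
    for m in mark_of(l,w)[:2]:
        X=ray(w,m["point"],4);d=X[:2]-CASE[:2];print(l,np.round(m["point"]),X.round(1),np.round([cs*d[0]+sn*d[1],-sn*d[0]+cs*d[1]],1),round(m["confidence"],2))
im=w["img"].copy()
# pad corners predicted in hand (underside at -12.3 offset), bay outline guess
def poly(P,c):cv2.polylines(im,[np.round(proj(w,P)).astype(np.int32)],True,c,1)
poly([at(CASE,39+x,-40+y,21) for x,y in((-58,-35),(58,-35),(58,35),(-58,35))],(0,255,0))
poly([at(CASE,-37+x,46.8+y,21) for x,y in((-79,-24),(79,-24),(79,24),(-79,24))],(255,255,0))
poly([p+r.apply([x,y,-12.3-(-0)]) if 0 else p+r.apply([x,y,-12.3]) for x,y in((-53,-31),(53,-31),(53,31),(-53,31))],(255,0,255))
cv2.imwrite("pics/case2.png",cv2.resize(im[:,:,::-1],(800,500)))
E
```

```text
[ 479.53405738 -259.8575448   149.06272484]
pad_bay [ 80. 320.] [ 566.5 -273.1    4. ] [ 39.7 -41.4] 0.72
```

View pics/case2.png

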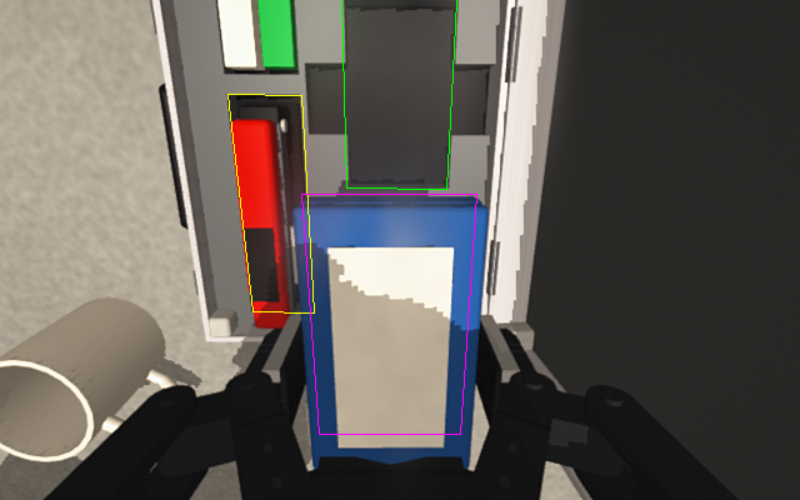

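The green outline matches the tin's bay, its near edge at row 188. The tin sits centred in the jaws. The red stapler appears in its bay; I'll check that numerically.

```bash
python3 - <<'E'
from h import *;from poses import *
w=capture("wrist");i=w["img"].astype(int);red=((i[...,0]>100)&(i[...,1]<60)&(i[...,2]<60)).astype(np.uint8)
cnt=max(cv2.findContours(red,0,1)[0],key=cv2.contourArea);print("red box",cv2.boundingRect(cnt))
print(proj(w,[at(CASE,-37-x,46.8-y,62) for x,y in((-60,-12),(-60,12),(45,-12),(45,12))]+[at(CASE,-37-75,46.8+y,57) for y in(-12,12)]).round(1))
for r in(100,130,180,220):print(r,np.flatnonzero(red[r])[[0,-1]])
print(jog(at(CASE,39,-40,-8.3),down(CASE[2]-np.pi/2)),jog(at(CASE,39,-40,40),down(CASE[2]-np.pi/2)))
E
```

```text
red box (184, 95, 47, 168)
[[180.6 101.7]
 [214.2 102. ]
 [196.  235.7]
 [225.4 235.9]
 [229.6 265.2]
 [201.6 265. ]]
100 [185 218]
130 [188 220]
180 [193 226]
220 [197 226]
[ 2.176e-01  1.230e-02  3.935e-01 -0.000e+00 -1.000e-04  4.500e-03] [ 2.176e-01  1.230e-02  2.727e-01 -0.000e+00 -1.000e-04  4.500e-03]
```

Call:
{"name": "jog_arm", "arguments": {
  "series": "0.1 0.006 0 0 0 0.0045 -1;0.2176 0.012 0.05 0 0 0.0045 -1;0.2176 0.012 0.15 0 0 0.0045 -1;0.2176 0.012 0.25 0 0 0.0045 -1;0.2176 0.012 0.29 0 0 0.0045 -1;0.2176 0.012 0.32 0 0 0.0045 -1;0.2176 0.012 0.345 0 0 0.0045 -1;0.2176 0.012 0.365 0 0 0.0045 -1;0.2176 0.012 0.378 0 0 0.0045 -1;0.2176 0.012 0.384 0 0 0.0045 -1;0.2176 0.012 0.384 0 0 0.0045 -1"
}}

```text
time_s: 32.52
eef_pos: [565.7, -272.8, -4.6]
ee_rot: [0.0, 0.999, -0.042, 0.0]
force: [-0.4, 0.5, -2.0]
grip_width: 0.711
grip_force: 44.6
```

Call:
{"name": "jog_arm", "arguments": {
  "series": "0 0 0.004 0 0 0 -1;0 0 0.007 0 0 0 -1;0 0 0.007 0 0 0 -1"
}}

```text
time_s: 32.9
eef_pos: [565.6, -272.7, -7.6]
ee_rot: [-0.0, 0.999, -0.042, -0.0]
force: [-0.2, -0.2, -1.0]
grip_width: 0.712
grip_force: 44.6
```

Call:
{"name": "jog_arm", "arguments": {
  "series": "0 0 0.002 0 0 0 -1;0 0 0.004 0 0 0 -1;0 0 0.004 0 0 0 -1"
}}

```text
time_s: 33.28
eef_pos: [565.7, -272.8, -8.3]
ee_rot: [0.0, 0.999, -0.042, 0.0]
force: [-3.6, 1.5, 5.7]
grip_width: 0.714
grip_force: 45.4
```

Call:
{"name": "jog_arm", "arguments": {
  "series": "0 0 0 0 0 0 0.62;0 0 0 0 0 0 0.62;0 0 0 0 0 0 0.62;0 0 -0.03 0 0 0 0.62;0 0 -0.12 0 0 0 0.62;-0.1 0 -0.25 0 0 0 0.62;-0.2 0 -0.37 0 0 0 -1;-0.2 0 -0.37 0 0 0 -1;-0.2 0 -0.37 0 0 0 -1"
}}

```text
time_s: 34.4
eef_pos: [486.1, -266.1, 139.2]
ee_rot: [0.0, 0.999, -0.042, 0.0]
force: [-0.1, -0.0, -1.0]
grip_width: 0.171
grip_force: 0.0
```

```bash
python3 - <<'E'
from h import *;from poses import *
w=capture("wrist");p,r=tool();print(p,sense()["force"])
i=w["img"].astype(int)
blue=((i[...,2]>i[...,0]+35)&(i[...,2]>60)).astype(np.uint8);blue[:, :150]=0
cnt=max(cv2.findContours(blue,0,1)[0],key=cv2.contourArea);bx=cv2.minAreaRect(cnt);print("blue",bx,cv2.boxPoints(bx).round(1).tolist())
print("exp top face",proj(w,[at(CASE,39+x,-40+y,24) for x,y in((-53,-31),(53,-31),(53,31),(-53,31))]).round(1).tolist())
red=((i[...,0]>100)&(i[...,1]<60)&(i[...,2]<60)).astype(np.uint8);cnt=max(cv2.findContours(red,0,1)[0],key=cv2.contourArea);print("red",cv2.boundingRect(cnt))
print("exp red",proj(w,[at(CASE,-37-x,46.8-y,62) for x,y in((-60,-12),(-60,12),(45,-12),(45,12))]+[at(CASE,-37-75,46.8+y,57) for y in(-12,12)]).round(1).tolist())
q=down(CASE[2]-np.pi/2)
print(jog(at(CASE,-30,-40,258),q),jog(at(CASE,-30,-208,258),q),jog(at(CASE,-30,-208,213),q))
E
```

```text
[ 486.06251312 -265.86391104  138.30830977] [-0.15300897 -0.51271467 -0.09840766]
blue ((312.0, 86.0), (140.0, 82.0), 90.0) [[271.0, 16.0], [353.0, 16.0], [353.0, 156.0], [271.0, 156.0]]
exp top face [[347.5, 156.0], [352.3, 13.7], [268.1, 13.8], [273.7, 156.1]]
red (172, 107, 53, 170)
exp red [[167.7, 114.2], [202.3, 114.1], [186.4, 250.1], [216.6, 250.1], [221.6, 279.4], [193.0, 279.4]]
[ 0.0276 -0.0022 -0.2992 -0.0004  0.0004 -0.0011] [ 2.840e-02  4.178e-01 -2.995e-01 -4.000e-04  4.000e-04 -1.100e-03] [ 2.850e-02  4.179e-01 -1.870e-01 -4.000e-04  4.000e-04 -1.100e-03]
```

Call:
{"name": "jog_arm", "arguments": {
  "series": "0.028 -0.002 -0.15 0 0 0 -1;0.028 -0.002 -0.3 0 0 0 -1;0.028 -0.002 -0.3 0 0 0 -1;0.028 0.12 -0.3 0 0 0 -1;0.028 0.26 -0.3 0 0 0 -1;0.028 0.4 -0.3 0 0 0 -1;0.028 0.418 -0.3 0 0 0 -1;0.028 0.418 -0.3 0 0 0 -1;0.028 0.418 -0.19 0 0 0 -1;0.028 0.418 -0.19 0 0 0 -1;0.028 0.418 -0.19 0 0 0 -1"
}}

```text
time_s: 35.83
eef_pos: [483.8, -433.1, 216.6]
ee_rot: [0.001, 0.999, -0.041, 0.001]
force: [-0.6, 0.6, 0.3]
grip_width: 0.0
grip_force: 0.0
```

```bash
python3 - <<'E'
from h import *;from poses import *
s=sense();print(s["eef_pos"],s["force"],s["joints"].round(2));q=down(CASE[2]-np.pi/2)
t=[1.65,1.57,1.5,1.4,1.3,1.2,1.1,1.,.9,.8,.7,.6,.5,.4,.3,.2,.1,.03,0]
for a in t:
    y=-104+190*np.cos(a)-34*np.sin(a)-9;z=38+190*np.sin(a)+34*np.cos(a)-TIP
    print(a,jog(at(CASE,-30,y,z),q)[:3].round(3))
E
```

```text
[ 483.81056043 -433.11001795  216.56788243] [-0.63693672  0.63490316  0.32490811] [-0.91  0.6   1.08  0.    1.47  0.74]
1.65 [-0.001 -0.114  0.01 ]
1.57 [-0.001 -0.152  0.002]
1.5 [-0.001 -0.185 -0.003]
1.4 [-0.001 -0.234 -0.006]
1.3 [-0.001 -0.282 -0.004]
1.2 [-0.001 -0.33   0.003]
1.1 [-0.001 -0.376  0.015]
1.0 [-0.001 -0.422  0.031]
0.9 [-0.001 -0.465  0.052]
0.8 [-0.001 -0.507  0.077]
0.7 [-0.001 -0.545  0.106]
0.6 [-0.001 -0.581  0.138]
0.5 [-0.002 -0.613  0.174]
0.4 [-0.002 -0.641  0.213]
0.3 [-0.002 -0.666  0.255]
0.2 [-0.002 -0.686  0.299]
0.1 [-0.002 -0.701  0.344]
0.03 [-0.002 -0.709  0.377]
0 [-0.002 -0.712  0.391]
```

Call:
{"name": "jog_arm", "arguments": {
  "series": "0 -0.05 0.01 0 0 0 -1;0 -0.085 0.01 0 0 0 -1;0 -0.115 0.01 0 0 0 -1;0 -0.152 0.004 0 0 0 -1;0 -0.185 -0.001 0 0 0 -1;0 -0.234 -0.004 0 0 0 -1;0 -0.282 -0.003 0 0 0 -1;0 -0.33 0.004 0 0 0 -1;0 -0.376 0.016 0 0 0 -1;0 -0.422 0.032 0 0 0 -1;0 -0.465 0.053 0 0 0 -1;0 -0.507 0.078 0 0 0 -1;0 -0.545 0.107 0 0 0 -1;0 -0.581 0.139 0 0 0 -1;0 -0.613 0.175 0 0 0 -1;0 -0.641 0.213 0 0 0 -1;0 -0.666 0.255 0 0 0 -1;0 -0.686 0.299 0 0 0 -1;0 -0.701 0.344 0 0 0 -1;0 -0.705 0.365 0 0 0 -1"
}}

```text
time_s: 38.33
eef_pos: [506.3, -151.6, 67.5]
ee_rot: [-0.001, 0.999, -0.042, -0.001]
force: [-0.5, 0.5, 0.7]
grip_width: -0.0
grip_force: 0.4
```

Call:
{"name": "jog_arm", "arguments": {
  "series": "0 0 0.008 0 0 0 -1;0 0 0.014 0 0 0 -1;0 0 0.017 0 0 0 -1;0 0 0.017 0 0 0 -1"
}}

```text
time_s: 38.83
eef_pos: [506.8, -152.8, 62.3]
ee_rot: [0.0, 0.999, -0.042, 0.0]
force: [-0.1, -0.2, -0.5]
grip_width: 0.004
grip_force: 0.0
```

Call:
{"name": "jog_arm", "arguments": {
  "series": "0 0 0.002 0 0 0 -1;0 0 0.004 0 0 0 -1;0 0 0.004 0 0 0 -1"
}}

```text
time_s: 39.2
eef_pos: [506.7, -152.6, 60.5]
ee_rot: [0.0, 0.999, -0.042, -0.0]
force: [-0.4, -0.8, 0.5]
grip_width: -0.008
grip_force: 0.0
```

Call:
{"name": "jog_arm", "arguments": {
  "series": "0 0 0.002 0 0 0 -1;0 0 0.004 0 0 0 -1;0 0 0.004 0 0 0 -1"
}}

```text
time_s: 39.58
eef_pos: [506.8, -152.6, 59.2]
ee_rot: [0.0, 0.999, -0.042, 0.0]
force: [-1.3, 0.8, 4.4]
grip_width: 0.002
grip_force: 2.5
```

Firm contact at 71.5 mm, which is the shut height. One more small press, then I lift and check.

Call:
{"name": "jog_arm", "arguments": {
  "series": "0 0 0.003 0 0 0 -1;0 0 0.003 0 0 0 -1;0 0 -0.1 0 0 0 -1;0 0 -0.3 0 0 0 -1;0 0.3 -0.4 0 0 0 -1;0 0.3 -0.4 0 0 0 -1;0 0.3 -0.4 0 0 0 -1;0 0.3 -0.4 0 0 0 -1;0 0.3 -0.4 0 0 0 -1"
}}

```text
time_s: 40.7
eef_pos: [496.7, -270.8, 218.1]
ee_rot: [-0.001, 0.999, -0.041, -0.001]
force: [0.4, 0.2, -0.1]
grip_width: -0.002
grip_force: 0.0
```

```bash
python3 - <<'E'
from h import *;from poses import *
s=capture("scene");w=capture("wrist");t=capture("top");print(tool()[0],sense()["force"])
for n,c,a in(("s",s,(185,230)),("w",w,(100,300)),("t",t,(187,424))):
    try:
        m=pick(c,"case",a)
        f=lambda an:round(float(1-np.minimum(x:=sil(c,parts("case",(*CASE[:3],an))),m).sum()/np.maximum(x,m).sum()),3)
        print(n,m.sum(),[(an,f(an)) for an in(0,.02,.05,.1,.2,1.7)])
    except Exception as e:print(n,e)
for l,c0 in(("mug",(398,-25)),("pen_cup",(716,285)),("tape_dispenser",(781,63)),("date_stamp",(481,230))):
    print(l,c0,[(ray(t,m["point"],0).round()[:2],round(m["confidence"],2)) for m in mark_of(l,t)[:2]])
E
```

```text
[ 496.80072492 -271.13767169  218.53373282] [ 0.74856982 -0.50477587  0.1149299 ]
s 5040.0 [(0, 0.027), (0.02, 0.025), (0.05, 0.032), (0.1, 0.045), (0.2, 0.078), (1.7, 0.512)]
w 60232.0 [(0, 0.042), (0.02, 0.046), (0.05, 0.056), (0.1, 0.08), (0.2, 0.127), (1.7, 0.611)]
t 6328.0 [(0, 0.093), (0.02, 0.095), (0.05, 0.099), (0.1, 0.11), (0.2, 0.129), (1.7, 0.486)]
mug (398, -25) [(array([409., -26.]), 0.93)]
pen_cup (716, 285) [(array([719., 289.]), 0.68)]
tape_dispenser (781, 63) [(array([770.,  72.]), 0.95)]
date_stamp (481, 230) [(array([480., 227.]), 0.71)]
```

```bash
python3 -c "
from rig import *
print(finish_job())"
```

```text
the job is handed in; nothing more can be done
None
```

I shut the stapler and the tin, set each in its own bay, closed the case lid fully and handed the job in at about 41 s; the mug, pen cup, tape dispenser and date stamp were left alone.

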